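Lock the welding turntable with its index pin

TASK

Take the red-headed index pin out of the wooden pin block and lock the welding turntable with it: put the pin into the steel bush over the index plate, turn the turntable slowly by its black crank knob until the pin drops into one of the plate's index holes, and leave the pin fully home, its collar down on the bush. Do not force the turntable against the pin, leave the two short pins standing in the block, and leave the other things on the bench where they are.

Things in the scene. Friction and masses are not known exactly. Their poses are not given: they have to be found in the camera images.
- positioner: The fixed green base of a bench-top welding turntable: a round cast foot 196 mm across with a bracket at one side. Origin: on the vertical turning axis, at the bench surface; z up; x points from the turning axis to the bracket's bush. The bracket's arm is 94 mm high; its upright stands 110 to 132 mm from the axis.
- bush_mouth (a point): Centre of the mouth of the steel drill bush in the bracket's eye, 86 mm from the turning axis along the base's x, 98 mm above the bench; axes as the base's. The bush's collar is 28 mm across. Vertical bore 11 mm in diameter, 24 mm long in all; its top 5 mm is a conical lead-in, 17 mm wide at the mouth.
- plate_under_bush (a point): Point on the bush's axis at the height of the index plate's top, 28 mm below the bush's mouth. The index plate turns with the turntable: steel, 200 mm across, 16 mm thick, 12 through holes of 11.5 mm on an 86 mm radius, every 30 degrees. It is clamped at no fixed angle to the crank: its holes must be found by feel. None is under the bush at first; at most 28 degrees of turn either way brings one.
- turntable: The part turned by hand on the base: steel faceplate 124 mm across with a square tube clamped on it (tube's top 114 mm above the bench), the index plate below it, and the crank. Origin as the base's; z up; the crank points 2.0 rad counter-clockwise of its x. Friction about 0.25 N m (2 N at the knob) plus a little drag; it stays where left and is free for at least 0.6 rad either way.
- crank_grip (a point): Middle of the black crank knob, on its axis, 100 mm above the bench and 125 mm from the turning axis. The knob is upright, 24 mm in diameter, 72 to 124 mm above the bench, and revolves freely on its own pin, so a gripper need not turn with it. The crank arm's top is 54 mm above the bench. Once the pin has dropped in, a push of over 30 N at the knob would be forcing it.
- index_pin: Loose steel index pin, about 100 g, standing upright in one of the block's three holes at first. Origin: centre of its collar's underside; z towards the head. Collar 24 mm in diameter, 4 mm thick; then a red ringed grip 20 mm in diameter up to 44 mm above the origin. Shank 10 mm in diameter, 42 mm long, the last 3 mm chamfered. In the block the collar rests on the top, 50 mm above the bench.
- pin_tip (a point): Tip of the index pin, 42 mm below its origin; axes as the pin's. In the bush it first rests on the index plate, the collar 14 mm above the bush. When a hole comes under it the pin drops by its own weight until the collar rests on the bush, and stops the turntable; it may hang part way while the turntable presses on its side: ease the crank back, then press the head.
- pin_block: Fixed block of brown wood, 44 x 112 x 50 mm, with three 11.5 mm holes 46 mm deep in a row along its y, 32 mm apart, in which the three pins stand in any order. Origin: centre of its underside.
- short_pin_a: Pin like the index pin but with a dark steel head and a shank of only 30 mm, standing in the block. Not to be used. Origin: underside of its collar.
- short_pin_b: Pin like the index pin but with a brass-coloured head and a shank of only 30 mm, standing in the block. Not to be used. Origin: underside of its collar.
- tape_measure: Dark grey tape measure, 35 x 80 x 64 mm, standing on the bench; bystander.
- slip_pliers: Pliers with blue handles, 77 x 274 x 23 mm, lying on the bench; bystander.
- gel_tin: White and blue tin with a red lid, 71 mm across and 70 mm high; bystander.
- paint_marker: Yellow and white paint marker, 16 x 138 mm, lying on the bench; bystander.
- blue_toolbox: Fixed dark blue tool box at the right end of the bench, 285 x 490 mm, its rim 230 mm above the bench; its open lid stands along its far side up to 500 mm above the bench. An arm that starts over it should draw in towards its base before it swings away.
- tube_b: Rusty square tube offcut, 25 x 130 x 25 mm, lying on the bench; bystander.

How it is judged:
By the outcome, as a careful person would: the job done as asked, in the order asked, and still so for the second after the job is handed in, with the robot touching nothing.
It also fails if it takes over 64 s, if anything falls off the work surface, if the arm or the gripper's body presses on something with over 40 N, if the wrist force passes 120 N, or if a joint passes its speed limit or range.

ROBOT

A 6-joint arm with a two-finger parallel gripper is mounted at the origin on a cart in front of the work surface, level with it; the furniture and walls round the work are solid. World frame = base frame: x ahead of the robot, y to its left, z up, the work surface at z = 0. Lengths are in mm, angles in rad, forces in N, time in s.
With the tool pointing down it reaches from about 350 to 775 mm from the base axis. Payload 7.3 kg.
Tool frame: the origin (TCP) lies at the centre of the arm's flange, where the gripper is bolted on; the fingertips stand 178 mm ahead of it and the grasp point (between the pads) lies 159 mm ahead of it; z points along the fingers, y is the direction in which the jaws open and shut (so a half turn about z gives the same grasp; the last joint's range is limited). The gripper opens to 92 mm and grips with 3 to 60 N. Pads are 19 mm wide; open, the fingers measure 130 mm over their backs; the gripper's body (75 mm by 190 mm) begins 47 mm behind the grasp point.
Start: joints at [-1.482, 0.342, 1.524, -0, 1.275, -0.146], TCP at [122.16, -510.592, 404.741] pointing down, gripper open.
Joint ranges: [-2.53, 2.53], [-0.77, 2.02], [0.04, 2.7], [-1, 4.14], [0.28, 2.66], [-3.11, 3.11]. Speed limits (rad/s): [2.57, 2.57, 3.14, 3.14, 3.14, 3.14].

INTERFACE

Orientations are given as [roll, pitch, yaw] about the fixed x, y, z axes, in that order (R = Rz(yaw) Ry(pitch) Rx(roll)).
In Python, from plant import get_obs, capture, close_job gives the robot as it stands. The module is installed in compiled form; this text tells all that it offers.
- The arm moves only by the shell command python3 -m pendant 'ROWS'. ROWS is JSON, a list of rows, each a list of 3 entries, a list of its own where there are three numbers: the shift along the tool's x, y, z in m, then the turn, a rotation vector about the tool's x, y, z in rad, then the finger opening in m, from 0 to 0.0918. In form: [[[tx, ty, tz], [wx, wy, wz], fingers], ...]. A call has 1 to 10 rows; each row is the pose to reach, as a shift and turn from the pose commanded when the call began, along the tool's axes at that moment; what a row does not reach only later rows make up. A row lasts 1/12 s, in which the tool goes at most 41.7 mm and 7.16 degrees, less where a joint would pass 70% of its speed; a pose out of reach is approached as far as the arm can. A call with a gripper value outside its range is refused whole. The fingers move at their own pace and stop on an object; the grip force is fixed at half the most. Time passes only in rows, so rows that repeat a pose let the fingers close. It gives the time, the measured TCP pose, the force and the opening at its end, in the units of the state.
- get_obs(): the state, without advancing time (a new reading comes with each control period).
- capture(name): name is "scene" or "top" or "wrist"; returns a dict with "color" (384x512x3 uint8, red, green, blue), "mtx" (3x3 intrinsics, pixels), "rvec" (rotation vector, rad) and "tvec" (3), from world to camera coordinates, as OpenCV has them. Camera axes: x right, y down, z forward; pixel columns grow to the right and rows downward; lengths in mm; the calibration is good to about 2 mm. The wrist camera is an equidistant fisheye: a pixel r from the principal point sees the ray r / f radians off the axis. A picture is of the moment at which its call begins. There is no depth.
- close_job(): hands the job in, once; it reports no verdict.
The state is a dict: "time": time; "joint_positions": joint angles; "dq": joint speeds; "tau": joint torques, N m; "tool_pos": TCP position; "tcp_rot": TCP orientation; "contact_force": force on the tool from outside, world axes, zero at the start; "moment": the same for the moment, N m; "grip_width": finger opening in mm.
Only numpy, scipy, OpenCV 4.12 (cv2) and the standard library are available. Lean on these libraries where they do the work, as an engineer would, in place of code of your own. Each camera call takes 0.05 s, during which the arm holds its last target. There are 200 camera calls.

## Working session

There is one attempt and no reset: what is moved stays moved. The work goes in short steps, Python scripts to look and compute and a shell command to move; the robot and the scene stay as the last step left them, time stands still between calls to the robot, and variables do not carry over. Pictures are saved under pics/ and viewed, about 8 in all and at most 12, crops included, and the job is handed in when it is done.

```bash
mkdir -p pics
python3 - <<'E'
from plant import *
import cv2,numpy as np,pickle
o=get_obs();print({k:np.round(v,3).tolist() for k,v in o.items()})
d={}
for n in("scene","top"):
    c=capture(n);d[n]=c;print(n,c["mtx"].tolist(),c["rvec"],c["tvec"])
    cv2.imwrite(f"pics/{n}0.png",cv2.resize(c["color"][:,:,::-1],(800,600),interpolation=cv2.INTER_CUBIC))
pickle.dump(d,open("d.pkl","wb"))
E
```

```text
{'time': 0.0, 'joint_positions': [-1.482, 0.343, 1.525, 0.0, 1.275, -0.146], 'dq': [0.001, -0.001, 0.001, -0.001, -0.0, -0.002], 'tau': [0.002, -43.124, -24.422, 0.072, 0.056, -0.0], 'tool_pos': [122.157, -510.458, 404.049], 'tcp_rot': [-3.14, -0.0, 0.235], 'contact_force': [-0.351, 1.114, -0.569], 'moment': [-0.051, -0.023, -0.019], 'grip_width': 91.685}
scene [[376.87223393733524, 0.0, 256.0947213703284], [0.0, 376.87223393733524, 193.95347103598772], [0.0, 0.0, 1.0]] [ 0.4585965  -2.44676999  1.58825485] [ 510.18672844  156.02490127 1183.00790417]
top [[450.84777928336797, 0.0, 261.9654950196775], [0.0, 450.84777928336797, 195.23961008637227], [0.0, 0.0, 1.0]] [ 2.16604404 -2.18017938  0.12697049] [   2.94145364  531.90110841 1733.7656218 ]
```

View pics/scene0.png

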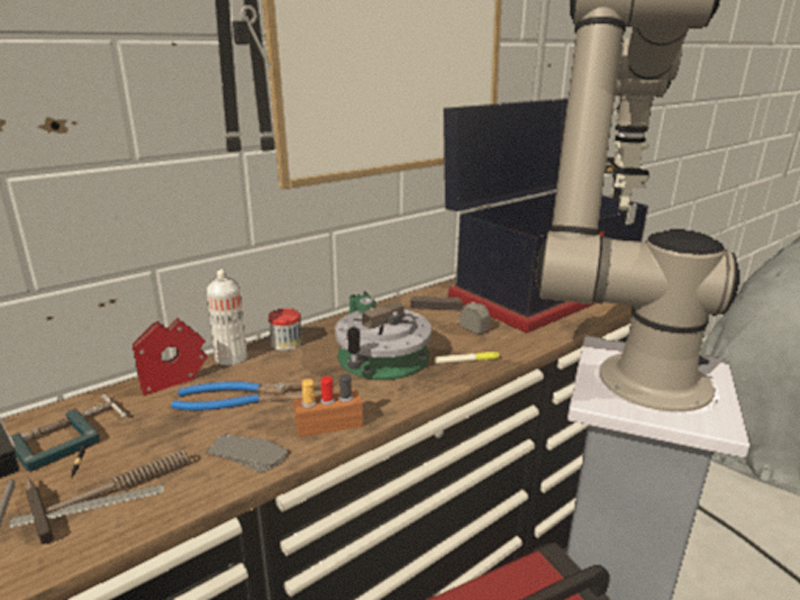

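View pics/top0.png

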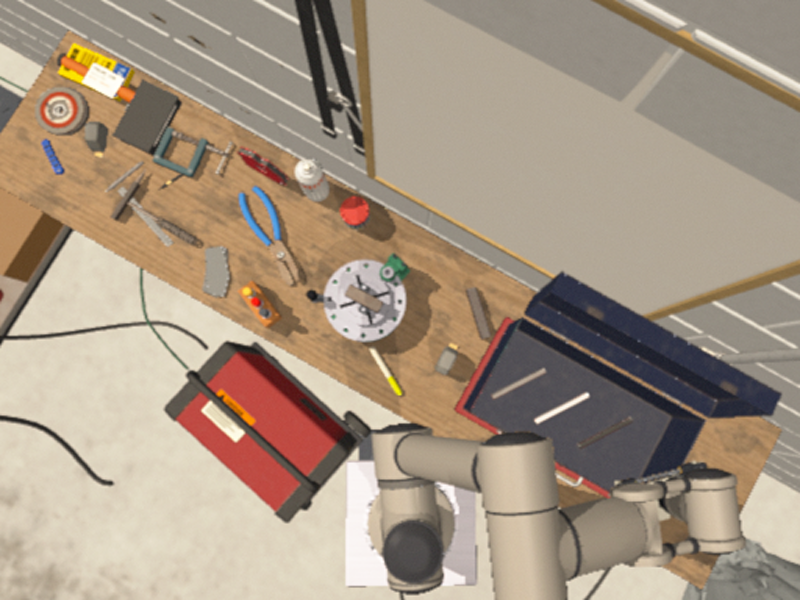

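The scene view shows the block at about (330,405) and the turntable at (385,335). In the top view, the red pin is at (256,301), the bush at (390,270), the knob at (313,296) and the plate centre at (365,300). I'll refine these on a crop.

```bash
cat > h.py <<'E'
import numpy as np,cv2
from plant import *
def ray(c,px,z):
    "world point at height z seen at pixel px (pinhole)"
    R=cv2.Rodrigues(np.array(c["rvec"],float))[0];C=-R.T@np.array(c["tvec"],float).ravel()
    u=cv2.undistortPoints(np.array([[px]],float),c["mtx"],None)[0,0]
    d=R.T@np.array([u[0],u[1],1.]);return C+d*(z-C[2])/d[2]
def proj(c,P):
    return cv2.projectPoints(np.array(P,float).reshape(-1,1,3),np.array(c["rvec"],float),np.array(c["tvec"],float),c["mtx"],None)[0][:,0]
E
python3 - <<'E'
from h import *;import pickle
d=pickle.load(open("d.pkl","rb"));t=d["top"];s=d["scene"]
for n,px,z in[("red",(256,301),94),("plate",(365,300),70),("bush",(390,270),98),("knob",(313,296),124)]:
    print(n,ray(t,np.array(px)/1.5625,z).round(1))
cv2.imwrite("pics/topc.png",cv2.resize(t["color"][150:230,140:280,::-1],None,fx=5.7,fy=5.7,interpolation=cv2.INTER_CUBIC))
cv2.imwrite("pics/scc.png",cv2.resize(s["color"][180:285,175:295,::-1],None,fx=5.7,fy=5.7,interpolation=cv2.INTER_CUBIC))
for n,c in d.items():
    hsv=cv2.cvtColor(c["color"],cv2.COLOR_RGB2HSV)
    m=(((hsv[...,0]<6)|(hsv[...,0]>174))&(hsv[...,1]>170)&(hsv[...,2]>100)).astype(np.uint8)
    k=cv2.connectedComponentsWithStats(m)
    for st,ce in zip(k[2],k[3]):
        if 15<st[4]<800:print(n,st,ce.round(1))
E
```

```text
red [536.9 368.5  94. ]
plate [540.5 108.1  70. ]
bush [609.9  46.4  98. ]
knob [544.7 228.1 124. ]
scene [312 196  26  16 111] [324.8 203.5]
scene [173 202  19   6  40] [181.5 205.5]
scene [205 241   8  16 103] [208.9 248.1]
top [155  99  13  11  50] [160.6 103.8]
top [168 107  12  10  37] [173.7 111.9]
top [218 126  18  18 239] [226.4 134.3]
top [161 190   6   6  26] [163.4 192.6]
top [152 226  63  57 164] [181.8 252.9]
```

View pics/topc.png

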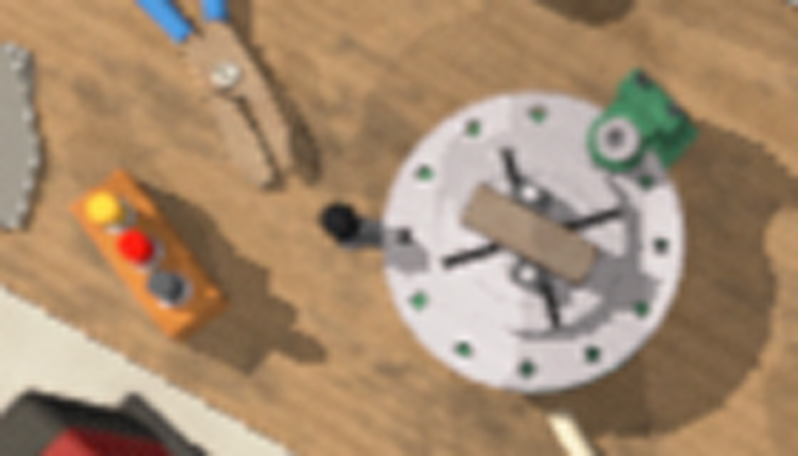

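View pics/scc.png

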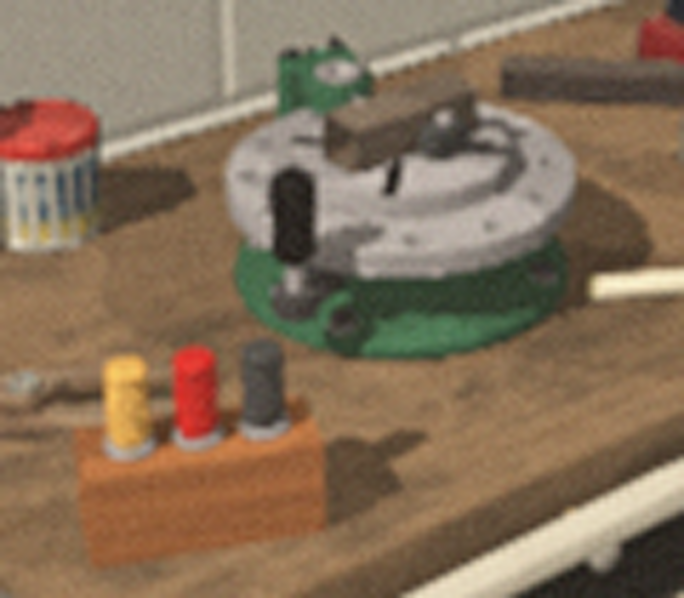

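Run:
```python
from h import *;import pickle
d=pickle.load(open("d.pkl","rb"));t=d["top"];s=d["scene"]
o=lambda p:(140+(p[0]+.5)/5.7-.5,150+(p[1]+.5)/5.7-.5)
os=lambda p:(175+(p[0]+.5)/5.7-.5,180+(p[1]+.5)/5.7-.5)
H=[(538,115),(473,128),(424,173),(404,236),(419,300),(463,349),(527,369),(592,354),(641,308),(661,245),(647,181)]
P=np.array([ray(t,o(h),68)[:2] for h in H])
from scipy.optimize import least_squares
f=lambda x:np.hypot(*(P-x).T)-86
c=least_squares(f,P.mean(0)).x;print("axis",c,f(c).round(1))
a=np.degrees(np.arctan2(*(P-c).T[::-1]));ph=np.degrees(np.angle(np.exp(1j*np.radians(a*12)).mean()))/12
print("holes",a.round(1),"phase",ph)
b=ray(t,o((617,138)),98)[:2];print("bush",b,np.hypot(*(b-c)),"ang",np.degrees(np.arctan2(*(b-c)[::-1])))
k=ray(t,o((341,222)),124)[:2];print("knob",k,np.hypot(*(k-c)),"ang",np.degrees(np.arctan2(*(k-c)[::-1])))
pins=[ray(t,o(p),94)[:2] for p in[(103,207),(136,246),(169,288)]];print(pins)
v=pins[0]-pins[2];print(np.hypot(*v),np.arctan2(v[1],v[0]))
# scene checks
print("scene red top px",os((195,356)),"pred",proj(s,[*pins[1],94])," bush px",os((338,71)),proj(s,[*b,98]),"knob",os((293,178)),proj(s,[*k,124]))
print("scene red",ray(s,os((195,356)),94),"bush",ray(s,os((338,71)),98),"knob",ray(s,os((293,176)),124))
```

```text
axis [541.56831897 110.35610888] [-0.8  0.3  0.2  0.2 -0.5  0.1  0.2 -0.  -0.4  0.   0.5]
holes [  -2.5   27.7   57.7   87.6  117.5  147.4  177.5 -152.6 -122.3  -92.3
  -62.6] phase -2.453701868271097
bush [606.0975201   53.02616706] 86.31766926398116 ang -41.618979346819096
knob [548.05729619 231.50308365] 121.32063435916463 ang 86.93400461634597
[array([562.54633853, 392.0653357 ]), array([536.54617585, 369.95509624]), array([508.63998522, 347.88023232])]
69.70092027738625 0.6866167766557212
scene red top px (208.7982456140351, 242.0438596491228) pred [[210.17947096 242.01485988]]  bush px (233.8859649122807, 192.0438596491228) [[234.49660076 191.97629552]] knob (225.99122807017545, 210.81578947368422) [[227.89537247 209.57746204]]
scene red [539.8761474 371.4453627  94.       ] bush [607.80164613  54.33934174  98.        ] knob [550.78342855 238.88881161 124.        ]
```

```bash
cat >> h.py <<'E'
from scipy.spatial.transform import Rotation as Ro
def to(*targets):
    "print tool-frame shift (m) & turn from present pose to [grasp-point x,y,z,yaw] tool down"
    o=get_obs();R=Ro.from_euler("xyz",o["tcp_rot"]);p=np.array(o["tool_pos"])
    print("t",round(o["time"],2),"grasp pt",(p+R.apply([0,0,159])).round(1),"rot",np.round(o["tcp_rot"],3),"q",np.round(o["joint_positions"],2),"F",np.round(o["contact_force"],1),"w",round(o["grip_width"],1))
    for x,y,z,yaw in targets:
        print(((R.inv().apply(np.array([x,y,z+159])-p))/1000).round(4).tolist(),(R.inv()*Ro.from_euler("xyz",[np.pi,0,yaw])).as_rotvec().round(3).tolist())
E
python3 -m pendant '[[[0,-0.113,-0.076],[0,0,0],0.06],[[0,-0.113,-0.076],[0,0,0],0.06],[[0,-0.113,-0.076],[0,0,0],0.06],[[0,-0.113,-0.076],[0,0,0],0.06],[[0.215,-0.175,-0.076],[0,0,0],0.06],[[0.215,-0.175,-0.076],[0,0,0],0.06],[[0.215,-0.175,-0.076],[0,0,0],0.06],[[0.215,-0.175,-0.076],[0,0,0],0.06],[[0.215,-0.175,-0.076],[0,0,0],0.06],[[0.215,-0.175,-0.076],[0,0,0],0.06]]'
python3 -c "
from h import *
to([400,-60,320,.235],[430,170,300,.4],[538,370.5,180,.687])"
```

```text
time: 0.93
tool_pos: [293.6, -288.0, 480.4]
tcp_rot: [-3.141, -0.002, 0.238]
contact_force: [0.4, -0.5, 0.7]
grip_width: 59.8
t 0.93 grasp pt [ 293.8 -287.9  321.4] rot [-3.141e+00 -2.000e-03  2.380e-01] q [-0.96  0.07  1.66  0.    1.41  0.37] F [ 0.4 -0.5  0.7] w 59.8
[0.1571, -0.1965, 0.0018] [-0.001, -0.002, 0.003]
[0.2404, -0.413, 0.0221] [-0.001, -0.002, -0.162]
[0.3925, -0.5823, 0.1424] [-0.0, -0.002, -0.449]
```

```bash
python3 -m pendant '[[[0.157,-0.197,0],[0,0,0],0.06],[[0.157,-0.197,0],[0,0,0],0.06],[[0.157,-0.197,0],[0,0,0],0.06],[[0.157,-0.197,0],[0,0,0],0.06],[[0.157,-0.197,0],[0,0,0],0.06],[[0.157,-0.197,0],[0,0,0],0.06],[[0.24,-0.413,0.02],[0,0,-0.162],0.06],[[0.24,-0.413,0.02],[0,0,-0.162],0.06],[[0.24,-0.413,0.02],[0,0,-0.162],0.06],[[0.24,-0.413,0.02],[0,0,-0.162],0.06]]' >/dev/null
python3 -c "
from h import *
to([430,170,300,.4],[530,360,180,.687])"
```

```text
t 1.77 grasp pt [418.8 102.8 306.9] rot [3.142 0.    0.397] q [ 0.06  0.12  1.65 -0.    1.38  1.24] F [ 1.8 -0.  -0.4] w 59.6
[0.0363, -0.0577, 0.0069] [0.0, 0.0, -0.003]
[0.202, -0.1942, 0.1269] [-0.0, 0.0, -0.29]
```

```bash
python3 -m pendant '[[[0.202,-0.194,0.08],[0,0,-0.29],0.06],[[0.202,-0.194,0.08],[0,0,-0.29],0.06],[[0.202,-0.194,0.08],[0,0,-0.29],0.06],[[0.202,-0.194,0.08],[0,0,-0.29],0.06],[[0.202,-0.194,0.08],[0,0,-0.29],0.06],[[0.202,-0.194,0.127],[0,0,-0.29],0.06],[[0.202,-0.194,0.127],[0,0,-0.29],0.06],[[0.202,-0.194,0.127],[0,0,-0.29],0.06],[[0.202,-0.194,0.127],[0,0,-0.29],0.06],[[0.202,-0.194,0.127],[0,0,-0.29],0.06]]' >/dev/null
python3 - <<'E'
from h import *;import pickle
to([538,370.5,130,.687])
c=capture("wrist");pickle.dump(c,open("w1.pkl","wb"));print(c["mtx"],c["rvec"],c["tvec"])
cv2.imwrite("pics/w1.png",cv2.resize(c["color"][:,:,::-1],(800,600),interpolation=cv2.INTER_CUBIC))
E
```

```text
t 2.6 grasp pt [529.6 357.7 178.3] rot [-3.141  0.004  0.688] q [ 0.47  0.61  1.28 -0.    1.26  1.36] F [ 0.2  0.4 -0.7] w 59.9
[0.0142, -0.0046, 0.0483] [-0.0, 0.004, 0.001]
[[297.31863964   0.         248.59794994]
 [  0.         297.31863964 189.21153063]
 [  0.           0.           1.        ]] [-2.60673291  1.23031153  0.1725016 ] [-60.57321334 594.47138865 501.94585904]
```

View pics/w1.png

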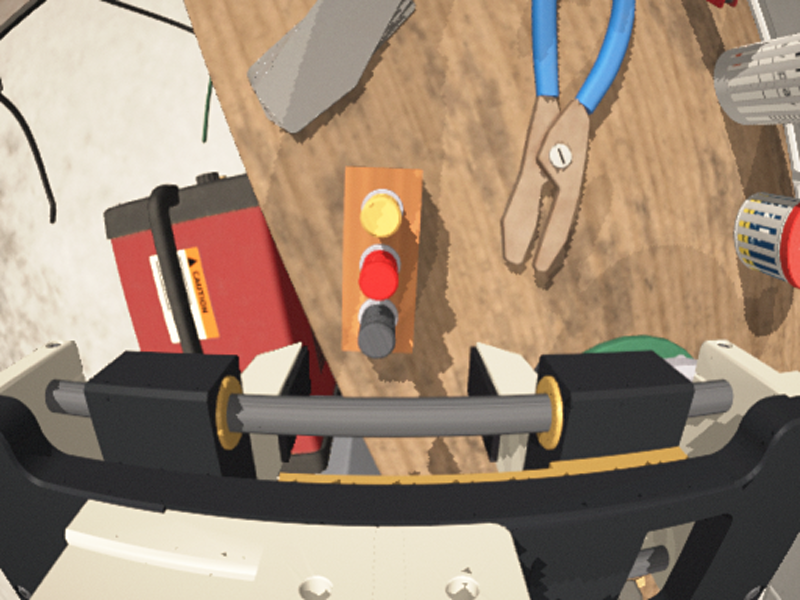

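The wrist view shows the block's three pins. The red head's top disc is at about (379,281), yellow at (381,216) and grey at (377,341). I'll compute the red pin's position and the row direction.

```bash
cat >> h.py <<'E'
def fray(c,px,z):
    "fisheye pixel -> world point at height z"
    R=cv2.Rodrigues(np.array(c["rvec"],float))[0];C=-R.T@np.array(c["tvec"],float).ravel()
    u=cv2.fisheye.undistortPoints(np.array([[px]],float),c["mtx"],np.zeros(4))[0,0]
    d=R.T@np.array([u[0],u[1],1.]);return C+d*(z-C[2])/d[2]
E
python3 - <<'E'
from h import *;import pickle
c=pickle.load(open("w1.pkl","rb"))
q=[fray(c,np.array(p)/1.5625,94) for p in[(381,216),(379,281),(377,341)]]
print(np.round(q,1))
B=[fray(c,np.array(p)/1.5625,50)[:2] for p in[(346,167),(422,170),(413,352),(343,350)]];print(np.round(B,1),np.mean(B,0))
v=q[0]-q[2];print(np.hypot(*v[:2]),np.arctan2(v[1],v[0]))
R=cv2.Rodrigues(np.array(c["rvec"]))[0];print("cam",-R.T@c["tvec"])
E
```

```text
[[565.5 392.   94. ]
 [539.8 372.3  94. ]
 [514.3 352.9  94. ]]
[[570.7 423. ]
 [596.9 388.4]
 [508.6 320.6]
 [481.7 355.2]] [539.47385434 371.7742776 ]
64.44439909095594 0.6527580587755605
cam [586.53391116 404.9784807  317.7819893 ]
```

```bash
python3 -c "
from h import *
to([539.6,372,79,.655])"
```

```text
t 2.65 grasp pt [530.1 357.2 180.1] rot [3.141e+00 1.000e-03 6.870e-01] q [ 0.47  0.6   1.28 -0.    1.26  1.36] F [-0.2  0.9  1.3] w 59.7
[0.0167, -0.0054, 0.1011] [0.0, 0.001, 0.032]
```

```bash
python3 -m pendant '[[[0.017,-0.0055,0.03],[0,0,0.032],0.06],[[0.017,-0.0055,0.06],[0,0,0.032],0.06],[[0.017,-0.0055,0.085],[0,0,0.032],0.06],[[0.017,-0.0055,0.101],[0,0,0.032],0.06],[[0.017,-0.0055,0.101],[0,0,0.032],0.06],[[0.017,-0.0055,0.101],[0,0,0.032],0.015],[[0.017,-0.0055,0.101],[0,0,0.032],0.01],[[0.017,-0.0055,0.101],[0,0,0.032],0.01],[[0.017,-0.0055,0.101],[0,0,0.032],0.01],[[0.017,-0.0055,0.101],[0,0,0.032],0.01]]'
python3 -m pendant '[[[0,0,0],[0,0,0],0.01],[[0,0,0],[0,0,0],0.01],[[0,0,-0.02],[0,0,0],0.01],[[0,0,-0.04],[0,0,0],0.01],[[0,0,-0.07],[0,0,0],0.01],[[0,0,-0.1],[0,0,0],0.01],[[0,0,-0.12],[0,0,0],0.01],[[0,0,-0.12],[0,0,0],0.01]]'
python3 -c "
from h import *
to([607,53.5,200,.4],[550,220,200,.55],[607,53.5,200,.655])"
```

```text
time: 3.48
tool_pos: [540.1, 372.6, 239.8]
tcp_rot: [3.141, -0.002, 0.655]
contact_force: [0.4, -0.8, 0.2]
grip_width: 31.4
time: 4.15
tool_pos: [540.4, 373.0, 363.8]
tcp_rot: [3.14, -0.009, 0.655]
contact_force: [-0.1, 0.3, -0.4]
grip_width: 19.3
t 4.15 grasp pt [541.7 373.7 204.8] rot [ 3.14  -0.009  0.655] q [ 0.49  0.62  1.19 -0.    1.33  1.4 ] F [-0.1  0.3 -0.4] w 19.3
[-0.1419, 0.2939, 0.004] [0.0, -0.009, 0.255]
[-0.0856, 0.1272, 0.0042] [0.001, -0.009, 0.105]
[-0.1419, 0.2939, 0.004] [0.002, -0.009, 0.0]
```

```bash
python3 -m pendant '[[[-0.142,0.294,-0.005],[0,0,0],0.01],[[-0.142,0.294,-0.005],[0,0,0],0.01],[[-0.142,0.294,-0.005],[0,0,0],0.01],[[-0.142,0.294,-0.005],[0,0,0],0.01],[[-0.142,0.294,-0.005],[0,0,0],0.01],[[-0.142,0.294,-0.005],[0,0,0],0.01],[[-0.142,0.294,-0.005],[0,0,0],0.01],[[-0.142,0.294,-0.005],[0,0,0],0.01],[[-0.142,0.294,-0.005],[0,0,0],0.01],[[-0.142,0.294,-0.005],[0,0,0],0.01]]'
python3 - <<'E'
from h import *;import pickle
to([607,53.5,185,.655])
c=capture("wrist");pickle.dump(c,open("w2.pkl","wb"))
cv2.imwrite("pics/w2.png",cv2.resize(c["color"][:,:,::-1],(800,600),interpolation=cv2.INTER_CUBIC))
E
```

```text
time: 4.98
tool_pos: [606.4, 50.9, 361.9]
tcp_rot: [-3.14, 0.002, 0.651]
contact_force: [-0.4, 0.9, -1.1]
grip_width: 19.0
t 4.98 grasp pt [606.   51.  202.9] rot [-3.14e+00  2.00e-03  6.51e-01] q [-0.04  0.53  1.34  0.    1.27  0.88] F [-0.4  0.9 -1.1] w 19.0
[0.0021, -0.0016, 0.0179] [-0.002, 0.002, -0.004]
```

View pics/w2.png

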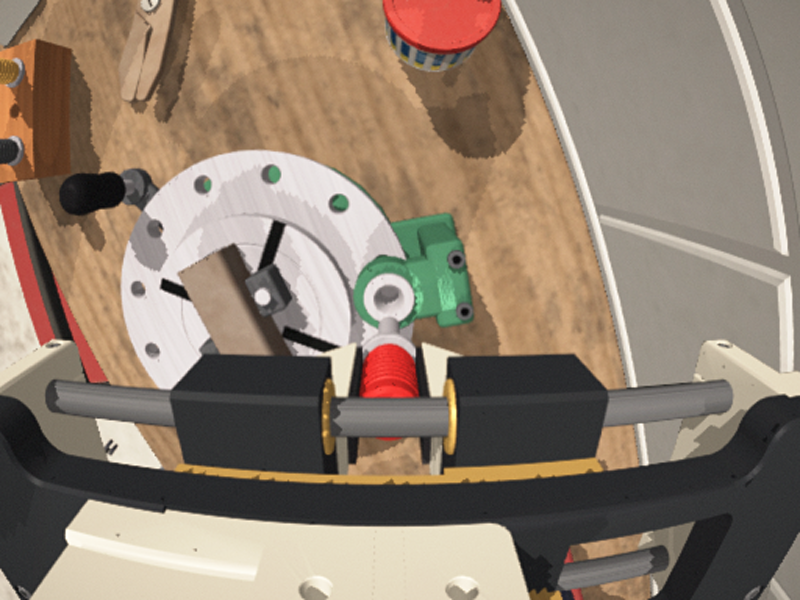

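The wrist view shows the pin held upright with its tip at about (389,320). The bush mouth is at about (388,294) and the visible holes give the plate phase.

Run:
```python
from h import *;import pickle
c=pickle.load(open("w2.pkl","rb"));s=1.5625
b=fray(c,np.array((388.5,294.5))/s,98);print("bush",b.round(1))
print("tip",[fray(c,np.array((389,320))/s,z).round(1) for z in(130,133,136)])
H=np.array([fray(c,np.array(p)/s,70)[:2] for p in[(339,202.5),(271,174),(203,184),(154,228),(138,288.5),(152,350.5)]])
from scipy.optimize import least_squares
f=lambda x:np.hypot(*(H-x).T)-86
a=least_squares(f,H.mean(0)).x;an=np.degrees(np.arctan2(*(H-a).T[::-1]))
print("axis",a,f(a).round(1),an.round(1),"bush ang",np.degrees(np.arctan2(*(b[:2]-a)[::-1])),np.hypot(*(b[:2]-a)))
k=fray(c,np.array((76,193))/s,122);print("knob",k,np.hypot(*(k[:2]-a)),np.degrees(np.arctan2(*(k[:2]-a)[::-1])))
o=get_obs();print(o["tool_pos"],o["tcp_rot"])
```

```text
bush [609.4  53.8  98. ]
tip [array([606.6,  51.3, 130. ]), array([607.4,  51.9, 133. ]), array([608.3,  52.5, 136. ])]
axis [543.7971341 109.7073674] [ 0.4 -0.2 -0.1  0.3 -0.3  0.3] [ -2.4  27.5  57.4  87.9 117.6 147.9] bush ang -40.442609782429045 86.25831765771953
knob [556.30653303 231.16418772 122.        ] 122.09932131412396 84.11957748761269
[606.10516061  52.4794758  362.07717059] [-3.13975694e+00  1.52137087e-03  6.53136882e-01]
```

```bash
python3 -m pendant '[[[0.003,0,0],[0,0,0],0.01],[[0.003,0,0.015],[0,0,0],0.01],[[0.003,0,0.028],[0,0,0],0.01],[[0.003,0,0.032],[0,0,0],0.01],[[0.003,0,0.034],[0,0,0],0.01],[[0.003,0,0.036],[0,0,0],0.01],[[0.003,0,0.038],[0,0,0],0.01],[[0.003,0,0.038],[0,0,0],0.01]]'
python3 -c "
from h import *
to()
c=capture('wrist');cv2.imwrite('pics/w3.png',cv2.resize(c['color'][150:270,190:310,::-1],(600,600),interpolation=cv2.INTER_CUBIC))"
```

```text
time: 5.7
tool_pos: [608.7, 55.1, 325.7]
tcp_rot: [3.141, -0.0, 0.655]
contact_force: [0.0, -0.5, -0.4]
grip_width: 19.5
t 5.7 grasp pt [608.8  55.1 166.7] rot [ 3.141 -0.     0.655] q [-0.04  0.57  1.39 -0.    1.19  0.88] F [ 0.  -0.5 -0.4] w 19.5
```

View pics/w3.png

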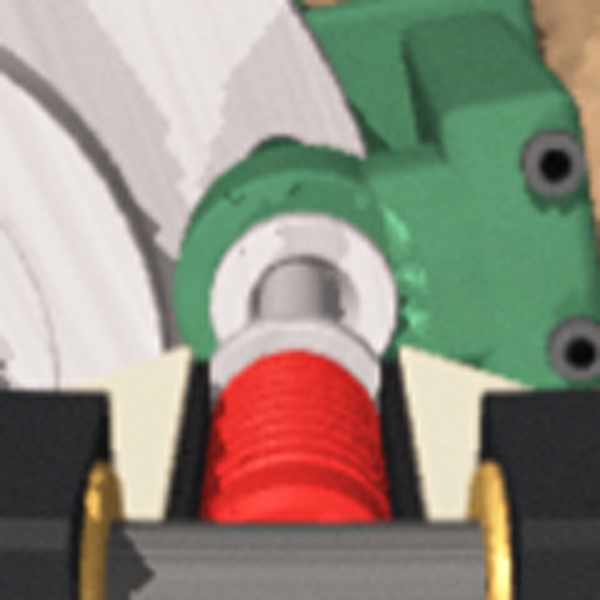

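The crop shows the tip inside the lead-in: shank centre at (299,285), mouth centre at about (304,285), so about 0.8 mm to the left. Shifting +y and continuing down.

```bash
python3 -m pendant '[[[0,0.0008,0.002],[0,0,0],0.01],[[0,0.0008,0.004],[0,0,0],0.01],[[0,0.0008,0.006],[0,0,0],0.01],[[0,0.0008,0.008],[0,0,0],0.01],[[0,0.0008,0.008],[0,0,0],0.01]]'; python3 -c "
from h import *
to()"
```

```text
time: 6.17
tool_pos: [608.9, 53.7, 317.0]
tcp_rot: [-3.142, 0.001, 0.655]
contact_force: [-2.4, -2.1, -0.4]
grip_width: 19.1
t 6.17 grasp pt [608.7  53.5 158. ] rot [-3.142e+00  1.000e-03  6.550e-01] q [-0.04  0.57  1.4  -0.    1.17  0.88] F [-2.4 -2.1 -0.4] w 19.1
```

```bash
python3 -m pendant '[[[-0.0007,0,0.0],[0,0,0],0.01],[[-0.0007,0,0.003],[0,0,0],0.01],[[-0.0007,0,0.006],[0,0,0],0.01],[[-0.0007,0,0.008],[0,0,0],0.01],[[-0.0007,0,0.008],[0,0,0],0.01]]'; python3 -c "
from h import *
to()"
```

```text
time: 6.58
tool_pos: [608.5, 53.5, 308.7]
tcp_rot: [-3.141, 0.001, 0.655]
contact_force: [-0.0, -2.1, -3.2]
grip_width: 19.4
t 6.58 grasp pt [608.4  53.5 149.7] rot [-3.141e+00  1.000e-03  6.550e-01] q [-0.04  0.58  1.41 -0.    1.15  0.88] F [-0.  -2.1 -3.2] w 19.4
```

```bash
python3 -m pendant '[[[0,0,0.002],[0,0,0],0.01],[[0,0,0.004],[0,0,0],0.01],[[0,0,0.006],[0,0,0],0.01],[[0,0,0.007],[0,0,0],0.01],[[0,0,0.007],[0,0,0],0.01]]'; python3 -c "
from h import *
to()"
```

```text
time: 7.0
tool_pos: [608.5, 53.6, 302.1]
tcp_rot: [-3.142, 0.001, 0.655]
contact_force: [-0.9, -4.0, -1.5]
grip_width: 19.3
t 7.0 grasp pt [608.5  53.5 143.1] rot [-3.142e+00  1.000e-03  6.550e-01] q [-0.04  0.59  1.42 -0.    1.14  0.88] F [-0.9 -4.  -1.5] w 19.3
```

```bash
python3 -m pendant '[[[0,0,0],[0,0,0],0.03],[[0,0,0],[0,0,0],0.05],[[0,0,0],[0,0,0],0.05],[[0,0,0],[0,0,0],0.05],[[0,0,-0.02],[0,0,0],0.05],[[0,0,-0.05],[0,0,0],0.05],[[0,0,-0.08],[0,0,0],0.05],[[0,0,-0.08],[0,0,0],0.05]]'
python3 - <<'E'
from h import *
to([553,234,200,np.pi/2],[553,234,104,np.pi/2])
c=capture("wrist");cv2.imwrite("pics/w4.png",cv2.resize(c["color"][:,:,::-1],(800,600),interpolation=cv2.INTER_CUBIC))
import pickle;pickle.dump(c,open("w4.pkl","wb"))
E
```

```text
time: 7.67
tool_pos: [609.5, 54.0, 389.2]
tcp_rot: [3.135, -0.009, 0.655]
contact_force: [1.4, 0.1, 0.7]
grip_width: 49.8
t 7.67 grasp pt [611.4  54.  230.2] rot [ 3.135 -0.009  0.655] q [-0.04  0.51  1.3   0.    1.32  0.88] F [1.4 0.1 0.7] w 49.8
[0.0646, -0.1774, 0.0295] [0.011, -0.005, -0.916]
[0.0637, -0.1781, 0.1255] [0.011, -0.005, -0.916]
```

View pics/w4.png

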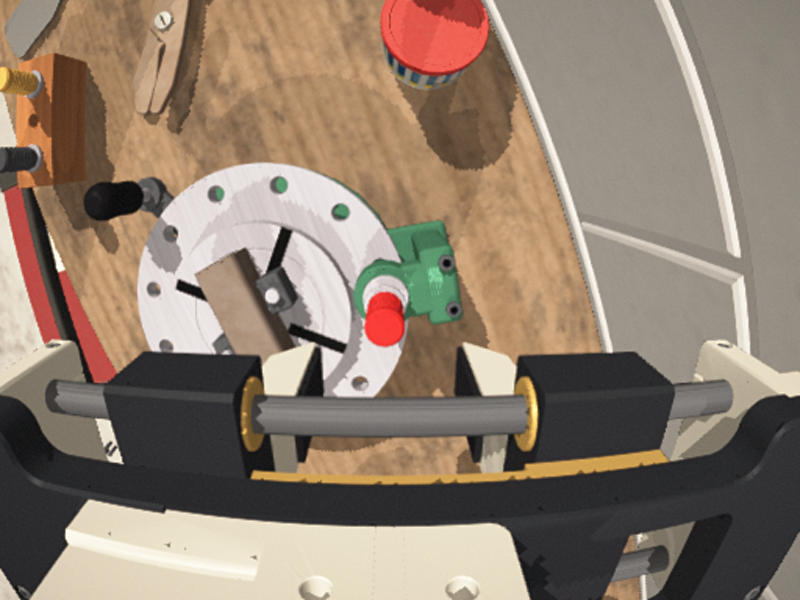

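Pin stands in the bush: its head's top is at (385,325), collar visible above the bush at (383,290). The knob is at about (100,200). Now going to the knob with the jaws along world x.

```bash
python3 -m pendant '[[[0.064,-0.177,0.02],[0,0,-0.916],0.05],[[0.064,-0.177,0.02],[0,0,-0.916],0.05],[[0.064,-0.177,0.02],[0,0,-0.916],0.05],[[0.064,-0.177,0.02],[0,0,-0.916],0.05],[[0.064,-0.177,0.02],[0,0,-0.916],0.05],[[0.064,-0.177,0.02],[0,0,-0.916],0.05],[[0.064,-0.177,0.02],[0,0,-0.916],0.05],[[0.064,-0.177,0.02],[0,0,-0.916],0.05],[[0.064,-0.177,0.02],[0,0,-0.916],0.05],[[0.064,-0.177,0.02],[0,0,-0.916],0.05]]'
python3 - <<'E'
from h import *
to([552,234.5,150,np.pi/2],[552,234.5,104,np.pi/2])
c=capture("wrist");cv2.imwrite("pics/w5.png",cv2.resize(c["color"][:,:,::-1],(800,600),interpolation=cv2.INTER_CUBIC))
import pickle;pickle.dump(c,open("w5.pkl","wb"))
E
```

```text
time: 8.55
tool_pos: [551.4, 233.2, 361.7]
tcp_rot: [-3.14, 0.0, 1.569]
contact_force: [0.0, -0.0, -0.7]
grip_width: 50.0
t 8.55 grasp pt [551.2 233.1 202.7] rot [-3.14   0.     1.569] q [0.27 0.51 1.38 0.   1.25 0.27] F [ 0.  -0.  -0.7] w 50.0
[0.0013, 0.0007, 0.0527] [-0.001, 0.0, -0.002]
[0.0014, 0.0007, 0.0987] [-0.001, 0.0, -0.002]
```

View pics/w5.png

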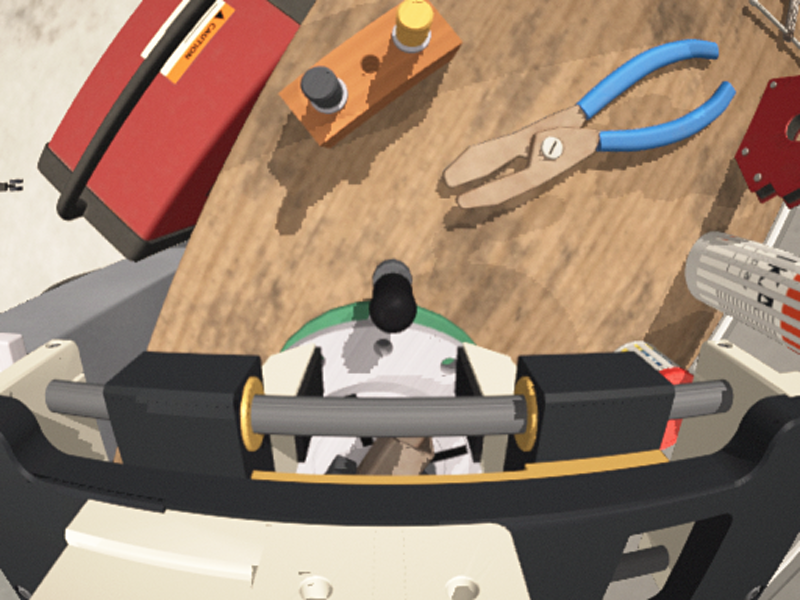

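The knob top is at (396,309), just right of the jaw midline (388).

Run:
```python
from h import *;import pickle
c=pickle.load(open("w5.pkl","rb"));k=fray(c,np.array((396,310))/1.5625,124)[:2];print(k)
to([*k,104,np.pi/2])
```

```text
[554.7262079  237.33410725]
t 8.6 grasp pt [551.3 233.  202.9] rot [-3.141  0.     1.569] q [0.27 0.51 1.38 0.   1.25 0.27] F [-0.3  0.5  0.1] w 50.2
[0.0043, 0.0033, 0.0989] [-0.001, 0.0, -0.002]
```

```bash
python3 -m pendant '[[[0.003,0.0033,0.03],[0,0,0],0.05],[[0.003,0.0033,0.055],[0,0,0],0.05],[[0.003,0.0033,0.07],[0,0,0],0.05],[[0.003,0.0033,0.08],[0,0,0],0.05],[[0.003,0.0033,0.09],[0,0,0],0.05],[[0.003,0.0033,0.099],[0,0,0],0.05],[[0.003,0.0033,0.099],[0,0,0],0.036],[[0.003,0.0033,0.099],[0,0,0],0.036],[[0.003,0.0033,0.099],[0,0,0],0.034],[[0.003,0.0033,0.099],[0,0,0],0.034]]'; python3 -m pendant '[[[0,0.001,0],[0,0,0],0.034],[[0,0.002,0],[0,0,0],0.034],[[0,0.003,0],[0,0,0],0.034]]'
```

```text
time: 9.43
tool_pos: [555.1, 236.1, 264.4]
tcp_rot: [3.14, -0.0, 1.571]
contact_force: [0.2, -0.0, -0.7]
grip_width: 34.4
time: 9.68
tool_pos: [558.0, 236.1, 263.8]
tcp_rot: [3.141, -0.0, 1.571]
contact_force: [-0.7, -0.1, 0.2]
grip_width: 33.8
```

```bash
python3 -m pendant '[[[0,0.001,0],[0,0,0],0.034],[[0,0.002,0],[0,0,0],0.034],[[0,0.003,0],[0,0,0],0.034],[[0,0.004,0],[0,0,0],0.034],[[0,0.005,0],[0,0,0],0.034],[[0,0.006,0],[0,0,0],0.034],[[0,0.007,0],[0,0,0],0.034],[[0,0.008,0],[0,0,0],0.034],[[0,0.009,0],[0,0,0],0.034]]';python3 -m pendant '[[[0,0.001,0],[0,0,0],0.034],[[-0.001,0.002,0],[0,0,0],0.034],[[-0.001,0.003,0],[0,0,0],0.034]]'
```

```text
time: 10.43
tool_pos: [567.0, 236.0, 263.4]
tcp_rot: [-3.142, 0.0, 1.571]
contact_force: [-3.0, -0.2, 1.5]
grip_width: 34.0
time: 10.68
tool_pos: [570.0, 235.0, 263.4]
tcp_rot: [3.142, -0.0, 1.571]
contact_force: [-3.3, -0.8, 1.6]
grip_width: 34.2
```

```bash
for i in 1; do python3 -m pendant '[[[0,0.0006,0],[0,0,0],0.034],[[0,0.0012,0],[0,0,0],0.034],[[0,0.0018,0],[0,0,0],0.034],[[0,0.0024,0],[0,0,0],0.034],[[0,0.003,0],[0,0,0],0.034]]'; done; python3 -m pendant '[[[0,0.0006,0],[0,0,0],0.034],[[0,0.0012,0],[0,0,0],0.034],[[0,0.0018,0],[0,0,0],0.034]]'
```

```text
time: 11.1
tool_pos: [572.9, 235.0, 263.4]
tcp_rot: [-3.142, 0.0, 1.571]
contact_force: [-2.1, -0.2, 1.1]
grip_width: 34.0
time: 11.35
tool_pos: [574.7, 235.0, 263.4]
tcp_rot: [-3.142, 0.0, 1.571]
contact_force: [-2.4, -0.3, 1.5]
grip_width: 34.1
```

```bash
python3 -m pendant '[[[0,0.0006,0],[0,0,0],0.034],[[0,0.0012,0],[0,0,0],0.034],[[0,0.0018,0],[0,0,0],0.034]]'
```

```text
time: 11.6
tool_pos: [576.6, 235.1, 263.4]
tcp_rot: [3.141, 0.0, 1.571]
contact_force: [-1.6, 0.2, 0.8]
grip_width: 34.1
```

```bash
python3 -m pendant '[[[0,0.0005,0],[0,0,0],0.034],[[0,0.001,0],[0,0,0],0.034]]'|grep -E "pos|force"; python3 -m pendant '[[[0,0.0005,0],[0,0,0],0.034],[[0,0.001,0],[0,0,0],0.034]]'|grep -E "pos|force"
```

```text
tool_pos: [577.5, 235.0, 263.4]
contact_force: [-1.8, -1.0, 1.3]
tool_pos: [578.5, 235.1, 263.4]
contact_force: [-2.8, -0.8, 0.5]
```

```bash
python3 -m pendant '[[[0,0.0005,0],[0,0,0],0.034],[[0,0.001,0],[0,0,0],0.034]]'|grep -E "pos|force"
```

```text
tool_pos: [579.5, 235.0, 263.4]
contact_force: [-2.1, -0.7, 2.3]
```

```bash
python3 -m pendant '[[[0,0.0005,0],[0,0,0],0.034],[[0,0.001,0],[0,0,0],0.034]]'|grep -E "pos|force"
```

```text
tool_pos: [580.5, 235.0, 263.4]
contact_force: [-2.5, -0.1, 1.0]
```

Run:
```python
from h import *
t=capture("top");s=capture("scene")
a=cv2.resize(t["color"][150:230,200:280,::-1],(400,400),interpolation=cv2.INTER_CUBIC)
b=cv2.resize(s["color"][175:235,210:290,::-1],(400,300),interpolation=cv2.INTER_CUBIC)
cv2.imwrite("pics/c6.png",np.hstack([a,np.pad(b,((0,100),(0,0),(0,0)))]))
```

```text
(no output)
```

View pics/c6.png

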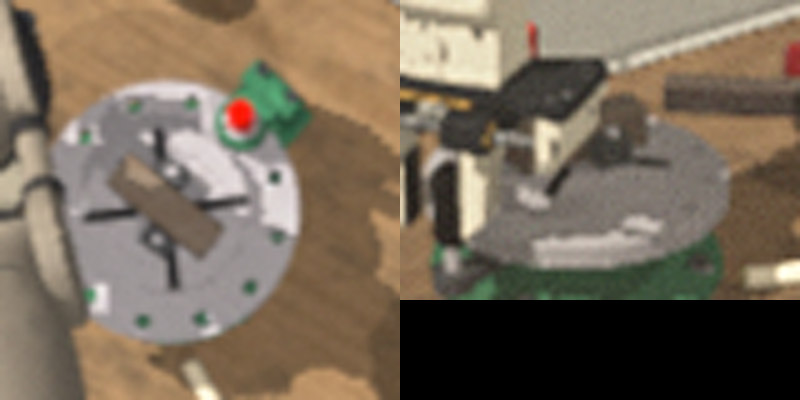

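The top crop shows nine holes and the red head still raised. The scene crop shows the red head mostly hidden by the gripper. I'll fit the plate phase.

Run:
```python
from h import *;import pickle
from scipy.optimize import least_squares
t=pickle.load(open("d.pkl","rb"))["top"]
H=np.array([ray(t,(200+(u+.5)/5-.5,150+(v+.5)/5-.5),68)[:2] for u,v in[(192,103),(134,105),(85,136),(275,177),(278,236),(250,287),(201,320),(143,321),(90,295)]])
f=lambda x:np.hypot(*(H-x).T)-86
c=least_squares(f,H.mean(0)).x;a=np.degrees(np.arctan2(*(H-c).T[::-1]))
print(c,f(c).round(1),a.round(1),np.degrees(np.angle(np.exp(12j*np.radians(a)).mean()))/12)
r=ray(t,(200+(241+.5)/5-.5,150+(115+.5)/5-.5),156)[:2];print(r)
```

```text
[541.04961594 110.10105448] [-0.1  0.4  0.2  0.3  0.4 -0.5  0.8 -0.5  0.6] [ -12.7   17.3   47.1  -72.3 -102.8 -132.8 -163.   167.4  137.1] -12.743851170638768
[601.59088075  52.02603359]
```

```bash
python3 - <<'E'
from h import *;import pickle
d=pickle.load(open("d.pkl","rb"));t=d["top"];s=d["scene"]
for z in(156,150,142):
    print(z,ray(t,(200+(241+.5)/5-.5,150+(115+.5)/5-.5),z).round(1),(proj(s,[607,53.5,z])[0]+.5-[210,175])*5+[400,0])
E
python3 - <<'E'
import cv2,numpy as np
i=cv2.imread("pics/c6.png")[:100,500:570].astype(int)
m=(i[...,2]-np.maximum(i[...,0],i[...,1]))>60
y,x=np.nonzero(m);print(y.min(),y.max(),x.min()+500,x.max()+500)
E
```

```text
156 [601.6  52.  156. ] [522.32554236   8.62217966]
150 [602.5  52.1 150. ] [522.44881049  16.91206254]
142 [603.8  52.3 142. ] [522.61242974  27.91559147]
23 47 527 535
```

The red head's top edge is at row ~23–28 in the scene crop. A pin that is home would give 28, and a raised one 9, so it has dropped. I'll ease off, rise, and look.

```bash
python3 -m pendant '[[[0,-0.002,0],[0,0,0],0.034],[[0,-0.0045,0],[0,0,0],0.034],[[0,-0.0045,0],[0,0,0],0.044],[[0,-0.0045,0],[0,0,0],0.044],[[0,-0.0045,-0.03],[0,0,0],0.05],[[0,-0.0045,-0.07],[0,0,0],0.05],[[0,-0.0045,-0.11],[0,0,0],0.05],[[0,-0.0045,-0.12],[0,0,0],0.05]]'
python3 -c "
from h import *
to([608,54,230,.655],[608,54,230,1.571])"
```

```text
time: 13.03
tool_pos: [576.7, 235.3, 390.7]
tcp_rot: [3.13, -0.003, 1.571]
contact_force: [0.8, -0.1, 0.9]
grip_width: 50.1
t 13.03 grasp pt [578.5 235.8 231.7] rot [ 3.130e+00 -3.000e-03  1.571e+00] q [ 0.26  0.53  1.26 -0.    1.34  0.26] F [ 0.8 -0.1  0.9] w 50.1
[-0.1813, 0.0313, 0.0015] [0.009, -0.008, 0.916]
[-0.1813, 0.0313, 0.0015] [0.011, -0.003, -0.0]
```

```bash
python3 -m pendant '[[[-0.181,0.031,0],[0,0,0.916],0.0],[[-0.181,0.031,0],[0,0,0.916],0.0],[[-0.181,0.031,0],[0,0,0.916],0.0],[[-0.181,0.031,0],[0,0,0.916],0.0],[[-0.181,0.031,0],[0,0,0.916],0.0],[[-0.181,0.031,0],[0,0,0.916],0.0],[[-0.181,0.031,0],[0,0,0.916],0.0],[[-0.181,0.031,0],[0,0,0.916],0.0],[[-0.181,0.031,0],[0,0,0.916],0.0],[[-0.181,0.031,0],[0,0,0.916],0.0]]'
python3 -c "
from h import *;import pickle
to([608,54,180,.655])
c=capture('wrist');pickle.dump(c,open('w7.pkl','wb'));cv2.imwrite('pics/w7.png',cv2.resize(c['color'][130:280,60:310,::-1],(800,480),interpolation=cv2.INTER_CUBIC))"
```

```text
time: 13.87
tool_pos: [607.0, 54.0, 383.5]
tcp_rot: [3.141, -0.0, 0.656]
contact_force: [0.1, -0.4, -0.6]
grip_width: 0.3
t 13.87 grasp pt [607.1  54.  224.5] rot [ 3.141 -0.     0.656] q [-0.04  0.51  1.31 -0.    1.32  0.88] F [ 0.1 -0.4 -0.6] w 0.3
[0.0008, 0.0006, 0.0445] [0.0, -0.0, 0.001]
```

View pics/w7.png

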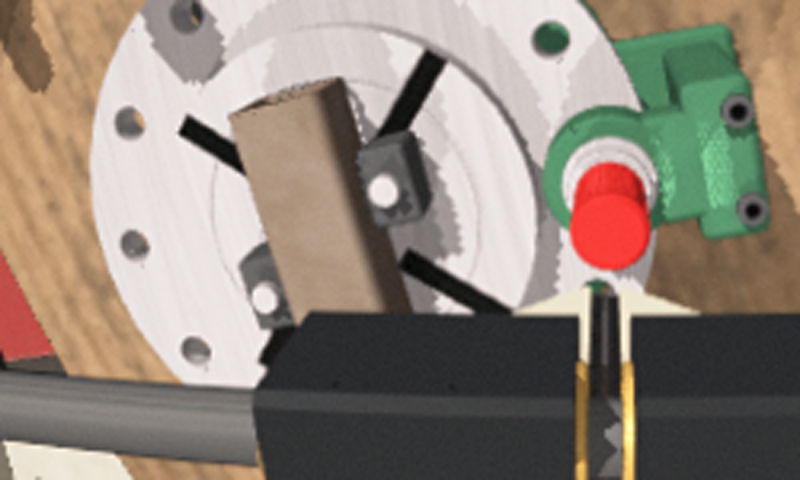

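The pin appears home: red top at (610,232), collar sitting on the bush collar at (608,175). Now a gentle press with closed fingertips; contact is expected at TCP z ≈ 320.

```bash
python3 -m pendant '[[[0.001,0.0006,0.03],[0,0,0],0.0],[[0.001,0.0006,0.045],[0,0,0],0.0],[[0.001,0.0006,0.054],[0,0,0],0.0],[[0.001,0.0006,0.057],[0,0,0],0.0],[[0.001,0.0006,0.059],[0,0,0],0.0],[[0.001,0.0006,0.06],[0,0,0],0.0],[[0.001,0.0006,0.061],[0,0,0],0.0],[[0.001,0.0006,0.062],[0,0,0],0.0]]'; python3 -m pendant '[[[0,0,0.0005],[0,0,0],0],[[0,0,0.001],[0,0,0],0]]'
```

```text
time: 14.58
tool_pos: [608.3, 54.2, 322.4]
tcp_rot: [3.14, -0.001, 0.655]
contact_force: [0.2, 0.0, 1.0]
grip_width: 0.6
time: 14.75
tool_pos: [608.2, 54.2, 321.1]
tcp_rot: [3.141, -0.001, 0.655]
contact_force: [-0.9, 0.5, 6.0]
grip_width: 0.5
```

```bash
python3 -m pendant '[[[0,0,0.0005],[0,0,0],0],[[0,0,0.001],[0,0,0],0]]'; python3 -m pendant '[[[0,0,0],[0,0,0],0],[[0,0,0.0003],[0,0,0],0]]'
```

```text
time: 14.92
tool_pos: [608.3, 54.1, 321.0]
tcp_rot: [3.14, -0.002, 0.655]
contact_force: [-2.7, 0.1, 10.4]
grip_width: 0.3
time: 15.08
tool_pos: [608.3, 54.1, 321.0]
tcp_rot: [3.14, -0.002, 0.655]
contact_force: [-3.4, 0.5, 10.5]
grip_width: 0.4
```

```bash
python3 -m pendant '[[[0,0,-0.01],[0,0,0],0],[[0,0,-0.04],[0,0,0],0],[[0,0,-0.08],[0,0,0],0],[[-0.03,0,-0.12],[0,0,0],0],[[-0.07,0,-0.14],[0,0,0],0],[[-0.1,0,-0.14],[0,0,0],0],[[-0.1,0,-0.14],[0,0,0],0],[[-0.1,0,-0.14],[0,0,0],0]]'
python3 - <<'E'
from h import *
w=capture("wrist");s=capture("scene")
a=cv2.resize(w["color"][60:240,100:340,::-1],(533,400),interpolation=cv2.INTER_CUBIC)
b=cv2.resize(s["color"][175:265,190:250,::-1],(267,400),interpolation=cv2.INTER_CUBIC)
cv2.imwrite("pics/f.png",np.hstack([a,b]))
i=s["color"][170:200,222:250].astype(int);m=(i[...,0]-i[...,1:].max(-1))>60;y,x=np.nonzero(m)
print("red rows/cols",y.min()+170,y.max()+170,x.min()+222,x.max()+222,[(z,proj(s,[607,53.5,z])[0].round(1)) for z in(102,142,156)])
E
```

```text
time: 15.75
tool_pos: [527.6, -7.5, 460.8]
tcp_rot: [3.14, -0.002, 0.653]
contact_force: [0.1, 0.2, 0.1]
grip_width: 0.5
red rows/cols 179 191 231 236 [(102, array([234.2, 190.9])), (142, array([234. , 180.1])), (156, array([234. , 176.2]))]
```

View pics/f.png

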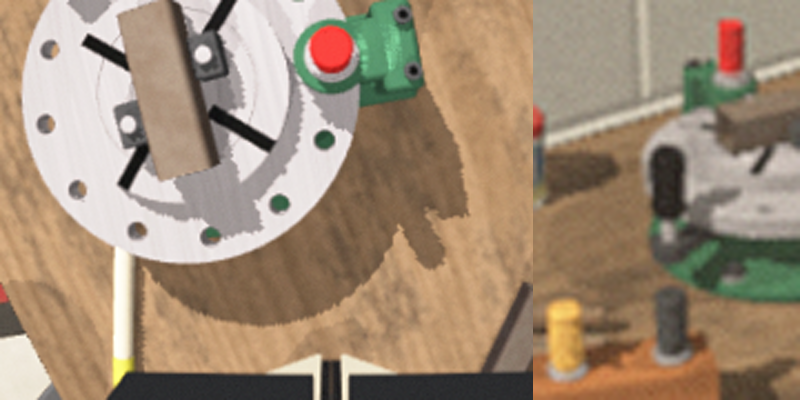

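The pin is home: red rows 179–191 in the scene match the seated prediction of 180–191. The robot is clear and the short pins are standing, so I'm handing in.

```bash
python3 -c "
from plant import *
print(close_job())"
```

```text
the job is handed in; nothing more can be done
None
```

The turntable is locked: the red pin dropped into an index hole and sits with its collar on the bush. I put the pin in the bush, turned the turntable about 10° clockwise by the knob (force readings stayed near 3 N), then eased off. I handed it in shortly after 15.75 s on the robot's clock.

**Checks that agreed**
- Pressing the head with about 10 N did not move it.
- In the last scene picture the red grip spans rows 179–191; a fully seated pin should show 180–191.
- Both short pins still stand in the block, and the robot was clear with force readings near zero. I did not measure the bystanders again at the end, but I saw no contact with them.

**Checks that disagreed**
- In the press, the fingertips met the head at 143 mm, not the expected 142 mm. I put this down to arm calibration and did not check it against a known height.
- The measured hole angle was 1–2° past the bush's, which is within measuring error.
- I felt no jump in force as the pin dropped; I saw it only in the pictures.

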